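Press-test the empty cell of a covered parts crate and stow the bush

ROBOT

A 7-joint arm with a two-finger parallel gripper is mounted at the origin on a cart in front of the work surface, level with it; the furniture and walls round the work are solid. World frame = base frame: x ahead of the robot, y to its left, z up, the work surface at z = 0. Lengths are in m, angles in degrees, forces in N, time in s.
With the tool pointing down it reaches from about 0.425 to 0.875 m from the base axis. Payload 4.7 kg.
Tool frame: the origin (TCP) lies at the very end of the fingers, on their centre line; the grasp point (between the pads) lies 19 mm behind it; y points along the fingers, z is the direction in which the jaws open and shut, and the axes are right-handed (so a half turn about y gives the same grasp; the last joint's range is limited). The gripper opens to 87 mm and grips with 3 to 60 N. Pads are 19 mm wide; open, the fingers measure 117 mm over their backs; the gripper's body (75 mm by 190 mm) begins 51 mm behind the grasp point.
Start: joints at [-66.515, 18.392, -4.016, 83.108, 1.295, 78.541, -3.26], TCP at [0.251, 0.6, 0.223] pointing down, gripper open.
Joint ranges: [-163.93, 163.93], [-17.29, 119.83], [-79.2, 71.16], [3.27, 140.29], [-89.18, 269.18], [5.43, 117.66], [-154.24, 154.24]. Speed limits (degrees/s): [147.25, 147.25, 180, 180, 180, 180, 180].

INTERFACE

Orientations are given as [roll, pitch, yaw] about the fixed x, y, z axes, in that order (R = Rz(yaw) Ry(pitch) Rx(roll)).
In Python, from cell import env gives the robot as it stands.
- The arm moves only by the shell command python3 -m pendant 'ROWS' [FORCE]. ROWS is JSON, one flat list of numbers, 7 for each row, row after row: the shift along the world's x, y, z in units of 40 mm (1.0 is 40 mm), then the turn, a rotation vector about the world's x, y, z in units of 10 degrees (1.0 is 10 degrees), then the finger opening in mm, from 0 to 87. In form: [x, y, z, wx, wy, wz, jaw, x, y, z, wx, wy, wz, jaw, ...]. A call has 1 to 10 rows; each row shifts and turns the commanded pose from where the row before left it; what a row does not reach is not made up. A row lasts 1/8 s, in which the tool goes at most 62.5 mm and 10.7 degrees, less where a joint would pass 70% of its speed; a pose out of reach is approached as far as the arm can. A call is refused whole if a number of a shift passes 1 or a number of a turn 1, either way. A call with a gripper value outside its range is refused whole. The fingers move at their own pace and stop on an object; FORCE is the grip in N (left out, the last holds). Time passes only in rows, so rows that do not move let the fingers close. It gives the time, the measured TCP pose, the force and the opening at its end, in the units of the state.
- env.get_obs(): the state, without advancing time (a new reading comes with each control period).
- env.read_camera(name): name is "scene" or "top"; returns a dict with "image" (480x640x3 uint8, red, green, blue), "fx", "fy", "cx", "cy" (pixels), "cam_to_world" (4x4, takes a point from camera to world coordinates). Camera axes: x right, y up, looking along -z (the intrinsics and any distortion apply to the point x, -y, -z); pixel columns grow to the right and rows downward; lengths in m; the calibration is good to about 2 mm. A picture is of the moment at which its call begins. There is no depth.
- env.sign_off(): hands the job in, once; it reports no verdict.
The state is a dict: "time_s": time; "qpos": joint angles; "joint_velocities": joint speeds; "effort": joint torques, N m; "tool_pos": TCP position; "tool_rot": TCP orientation; "force": force on the tool from outside, world axes, zero at the start; "wrist_torque": the same for the moment, N m; "grip_width": finger opening in m.
Only numpy, scipy, OpenCV 4.12 (cv2) and the standard library are available. Lean on these libraries where they do the work, as an engineer would, in place of code of your own. Each camera call takes 0.05 s, during which the arm holds its last target.

TASK

Each of the three cells of the parts crate is covered by a sliding grey plate; two hold a part under the plate and one is empty, its plate already sitting lower than the others. Check the empty cell by pressing its plate all the way down with the fingers, and only then put the flanged brass bush from the bench in the middle of that cell, standing on its flange on the lowered plate, and let go.

Things in the scene. Friction and masses are not known exactly. Their poses are not given: they have to be found in the camera images.
- bush_centre (a point): Centre, half-way up, of the loose brass bush standing on the bench: 30 mm high, flange 48 mm diameter and 6 mm high at the bottom, above it a round hub of 36 mm diameter to grip across; z axis up; 0.11 to 0.23 kg. The only brass part in the open; a larger steel flange (68 mm) and a plain steel ring (52 mm), not wanted, stand 80 mm or more away (centres), places change.
- empty_cell_mouth (a point): Centre of the empty cell's mouth, level with its rim, 48 mm above the bench. Fixed square cell, 90 mm inside along its x and y axes, walls 3 mm, z up, covered by an 88 mm square grey plate with a 32 mm dark disc in the middle. One of three such cells in a row along y, 99 mm apart (any of the three places), in a crate 312 x 116 mm; nothing on it stands above the rims.
- empty_cell_plate (a joint): How far (m) the empty cell's plate has slid down: its top is 2 mm + this below the rim. Starts at 0.014 to 0.020; 0.030 is the stop (top 32 mm below the rim). Pushed with about 5 N it slides straight down, level, and stays where left by friction, also under the bush; no spring. The full cells' plates are 2 mm below the rim and do not give: a part is under them.
Mind the look-alikes: they are no part of the job. What is shaped like the part that bears bush_centre but turquoise is not meant.

How it is judged (in metres and radians):
On the way:
1. the empty cell's plate is pressed down to its stop (at least 27 of 30 mm) while the bush is still outside the cell (value of joint empty_cell_plate above 0.027 m and horizontal distance between bush_centre and empty_cell_mouth above 0.08 m), for 0.1 s.
At the end, for the whole second after the job is handed in: The empty cell's plate is down (26 mm or more of its 30 mm) and the bush stands on it inside the cell, flange down, upright within 10 degrees, its centre within 20 mm of the cell's centre, released and at rest (value of joint empty_cell_plate above 0.026 m and horizontal distance between bush_centre and empty_cell_mouth below 0.02 m and z of bush_centre in the frame of empty_cell_mouth below -0.008 m and angle between bush_centre's own z axis and vertical below 0.17 rad and linear speed of bush below 0.02 m/s); the robot touches nothing.
It also fails if it takes over 64 s, if anything falls off the work surface, if the arm or the gripper's body presses on something with over 40 N, if the wrist force passes 120 N, or if a joint passes its speed limit or range.

## Working session

There is one attempt and no reset: what is moved stays moved. The work goes in short steps, Python scripts to look and compute and a shell command to move; the robot and the scene stay as the last step left them, time stands still between calls to the robot, and variables do not carry over. Pictures are saved under pics/ and viewed, and the job is handed in when it is done.

```bash
ls; mkdir -p pics; python3 - <<'E'
from cell import env
import cv2
o=env.get_obs(); print(o)
for n in ("scene","top"):
    c=env.read_camera(n); cv2.imwrite(f"pics/{n}0.png",c["image"][:,:,::-1]); print(n,{k:v for k,v in c.items() if k!="image"})
E
```

```text
pics
{'time_s': 0.0, 'qpos': array([-66.514105  ,  18.43821845,  -4.01407405,  83.17640202,
         1.29564807,  78.54173682,  -3.2603931 ]), 'joint_velocities': array([ 0.00347961,  0.02952751,  0.08228363,  0.03638454,  0.00562999,
       -0.05459737,  0.00793337]), 'effort': array([-1.54372037e-04, -4.91298366e+01, -4.03978424e-01, -3.12513828e+01,
       -6.37538591e-02,  4.41254396e-02,  1.89172297e-04]), 'tool_pos': array([0.25045467, 0.59919042, 0.22145773]), 'tool_rot': array([-9.01110802e+01, -7.00322549e-03, -2.26777522e+01]), 'force': array([ 0.03316897,  0.08979247, -0.42847463]), 'wrist_torque': array([ 0.00731596,  0.01529365, -0.00889585]), 'grip_width': 0.08695587842682828}
scene {'fx': 515.9860133789563, 'fy': 515.9860133789563, 'cx': 319.32363952786926, 'cy': 231.65573774757092, 'cam_to_world': array([[ 0.48495335,  0.6223867 , -0.61437369,  0.12758362],
       [-0.87441406,  0.3331559 , -0.35271405, -0.17768422],
       [-0.01484232,  0.70826686,  0.70578875,  0.70086626],
       [ 0.        ,  0.        ,  0.        ,  1.        ]])}
top {'fx': 515.8963720436795, 'fy': 515.8963720436795, 'cx': 319.52038546108514, 'cy': 242.8545416897236, 'cam_to_world': array([[ 0.00893104,  0.98893184, -0.14810151,  0.4793563 ],
       [-0.99994337,  0.00968969,  0.00440175,  0.13468847],
       [ 0.00578809,  0.14805381,  0.98896237,  1.10243703],
       [ 0.        ,  0.        ,  0.        ,  1.        ]])}
```

View pics/scene0.png

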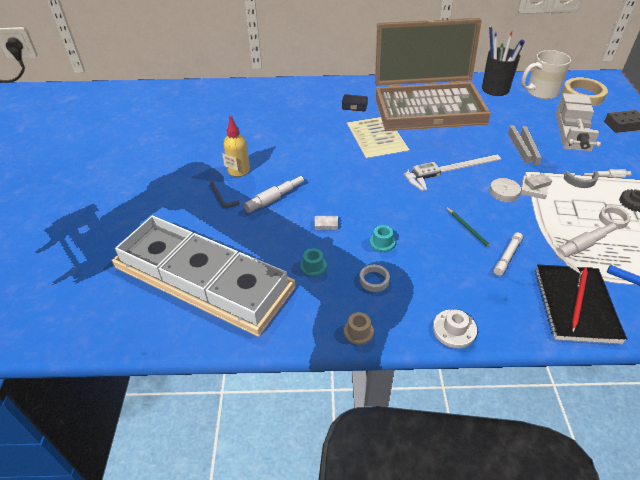

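View pics/top0.png

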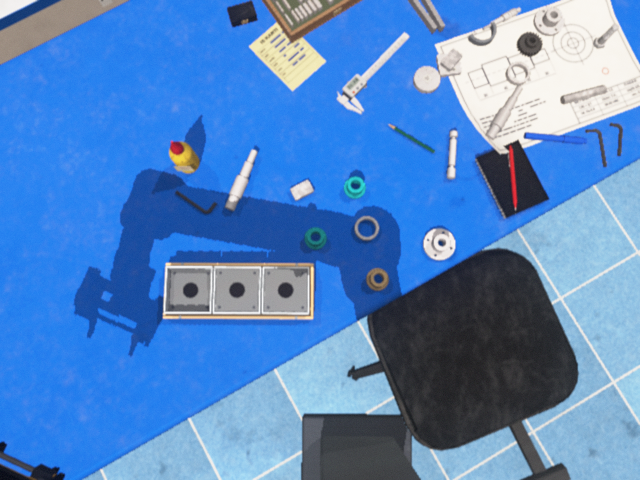

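The bush candidates in the top view are brass (377,279), turquoise (355,186), turquoise in shadow (316,238), steel ring (367,228) and steel flange (439,243). I choose the brass one. The cells are at (190,290), (237,290) and (286,290), and the left one looks lowered. Next are close crops to check both.

```bash
cat > h.py <<'E'
import numpy as np
from cell import env
def ray(c,p):
    M=c["cam_to_world"]; d=np.array([(p[0]-c["cx"])/c["fx"],-(p[1]-c["cy"])/c["fy"],-1.0])
    return M[:3,3],M[:3,:3]@d
def tri(cs,ps):
    A=np.zeros((3,3));b=np.zeros(3);R=[]
    for c,p in zip(cs,ps):
        o,d=ray(c,p);d=d/np.linalg.norm(d);P=np.eye(3)-np.outer(d,d);A+=P;b+=P@o;R.append((o,P))
    x=np.linalg.solve(A,b);return x,[np.linalg.norm(P@(x-o)) for o,P in R]
def atz(c,p,z):
    o,d=ray(c,p);return o+d*(z-o[2])/d[2]
def proj(c,X):
    M=c["cam_to_world"];q=M[:3,:3].T@(np.asarray(X)-M[:3,3]);return np.array([c["cx"]+c["fx"]*q[0]/-q[2],c["cy"]-c["fy"]*q[1]/-q[2]])
E
python3 - <<'E'
import cv2,numpy as np
s=cv2.imread("pics/scene0.png");t=cv2.imread("pics/top0.png")
def crop(i,x,y,w,h,k):return cv2.resize(i[y:y+h,x:x+w],None,fx=k,fy=k,interpolation=cv2.INTER_CUBIC)
a=crop(t,155,255,165,70,4.8); b=crop(s,100,205,200,135,3.9)
cv2.imwrite("pics/ct.png",a);cv2.imwrite("pics/cs.png",b)
c=np.hstack([crop(t,350,255,50,50,7),crop(s,335,300,50,50,7)]);cv2.imwrite("pics/cb.png",c)
E
```

```text
(no output)
```

View pics/ct.png

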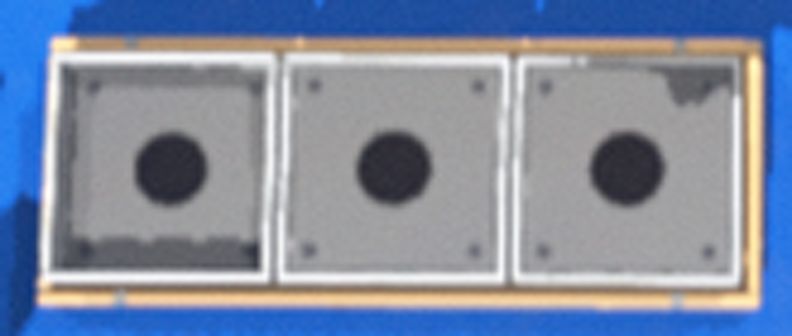

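View pics/cs.png

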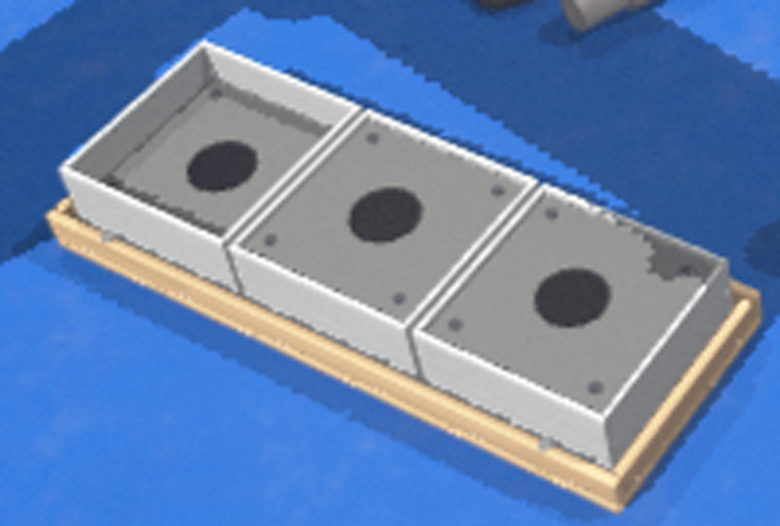

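View pics/cb.png

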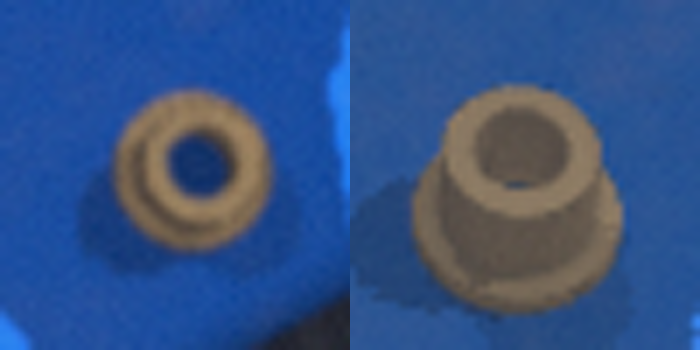

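```bash
python3 - <<'E'
from h import *
s=env.read_camera("scene");t=env.read_camera("top")
T=lambda x,y:np.array([155+(x+.5)/4.8-.5,255+(y+.5)/4.8-.5]); S=lambda x,y:np.array([100+(x+.5)/3.9-.5,205+(y+.5)/3.9-.5])
print("bush top",tri([t,s],[(378.1,278.5),(359.0,321.0)]))
tc=[T(50,55),T(277,55),T(268,282),T(43,282)]; sc=[S(205,42),S(363,110),S(228,243),S(62,170)]
# image order top: TL=(+x,+y), TR=(+x,-y), BR, BL. scene: 
P=[]
for a,b in zip(tc,sc):
    x,e=tri([t,s],[a,b]);P.append(x);print(x.round(4),np.round(e,4))
P=np.array(P);print("cell",P.mean(0),"edges",np.linalg.norm(P-np.roll(P,-1,0),axis=1))
print("yaw",np.degrees(np.arctan2(-(P[0]-P[1])[0],(P[0]-P[1])[1])))
# whole crate: far right corners
r=[T(742,57),T(737,287)];rs=[S(727,262),S(604,412)]
Q=[tri([t,s],[a,b])[0] for a,b in zip(r,rs)];print(Q)
for z in(.048,):
  print([atz(t,p,z).round(4) for p in tc+r])
  print([atz(s,p,z).round(4) for p in sc+rs])
print("disc",tri([t,s],[T(171,168),S(222,166)]),tri([t,s],[T(394,168),S(385,214)]),tri([t,s],[T(627,168),S(572,297)]))
E
```

```text
bush top (array([0.56644179, 0.0068282 , 0.03082965]), [np.float64(0.0006790090394374908), np.float64(0.0006790090394375914)])
[0.5868 0.446  0.0467] [0.0008 0.0008]
[0.5873 0.3498 0.0458] [0.0001 0.0001]
[0.492  0.3481 0.049 ] [0.0016 0.0016]
[0.4906 0.4433 0.0487] [0.0008 0.0008]
cell [0.53918399 0.39677368 0.04754869] edges [0.09625941 0.09532915 0.09522663 0.09617944]
yaw 0.32405991382466537
[array([0.5876671 , 0.15127065, 0.04753245]), array([0.49135625, 0.1506494 , 0.05546166])]
[array([0.5861, 0.4462, 0.048 ]), array([0.587 , 0.3494, 0.048 ]), array([0.4909, 0.3494, 0.048 ]), array([0.4901, 0.444 , 0.048 ]), array([0.588 , 0.1508, 0.048 ]), array([0.4906, 0.1517, 0.048 ])]
[array([0.5864, 0.4442, 0.048 ]), array([0.5858, 0.3479, 0.048 ]), array([0.4936, 0.3477, 0.048 ]), array([0.4915, 0.4433, 0.048 ]), array([0.5869, 0.1515, 0.048 ]), array([0.4964, 0.1535, 0.048 ])]
disc (array([0.53929709, 0.39715561, 0.02921391]), [np.float64(0.00026890729114381905), np.float64(0.00026890729114391657)]) (array([0.53924009, 0.29788609, 0.04830412]), [np.float64(8.348630651863314e-05), np.float64(8.34863065186181e-05)]) (array([0.54015141, 0.19922809, 0.04711227]), [np.float64(0.00019747532710505123), np.float64(0.00019747532710485507)])
```

Both positions check out: bush top z 30.8 mm (30 expected) and rim 47.5 mm (48 expected). The left cell's disc is at z 29 mm, so its plate is down about 17 mm, while the other two are level with the rim. The bush is at (0.566, 0.007) and the cell centre at (0.539, 0.397), axis-aligned. I'm moving over the cell with closed fingers.

```bash
python3 -m pendant '[0.9,-0.63,-0.3,0,0,0.28,0, 0.9,-0.63,-0.3,0,0,0.28,0, 0.9,-0.63,-0.3,0,0,0.28,0, 0.9,-0.63,-0.4,0,0,0.28,0, 0.9,-0.63,-0.4,0,0,0.28,0, 0.9,-0.63,-0.4,0,0,0.28,0, 0.9,-0.63,-0.4,0,0,0.28,0, 0.9,-0.67,-0.5,0,0,0.3,0, 0,0,0,0,0,0,0, 0,0,0,0,0,0,0]' 20; python3 - <<'E'
from cell import env
o=env.get_obs();print(o["tool_pos"],o["tool_rot"],o["grip_width"],o["force"],o["time_s"])
E
```

```text
time_s: 1.45
tool_pos: [0.538, 0.3971, 0.1024]
tool_rot: [-90.0, 0.1, -0.1]
force: [-0.2, 1.1, 0.7]
grip_width: 0.0016
[0.53804193 0.39710647 0.10237726] [-8.99652059e+01  5.76048653e-02 -9.00205301e-02] 0.0015883012996952895 [-0.16713285  1.14114203  0.7103219 ] 1.45
```

```bash
python3 -m pendant '[0,0,-0.6,0,0,0,0, 0,0,-0.6,0,0,0,0, 0,0,-0.4,0,0,0,0, 0,0,0,0,0,0,0, 0,0,-0.1,0,0,0,0, 0,0,-0.1,0,0,0,0, 0,0,-0.1,0,0,0,0, 0,0,-0.1,0,0,0,0, 0,0,0,0,0,0,0]'
```

```text
time_s: 2.58
tool_pos: [0.5391, 0.3969, 0.0229]
tool_rot: [-89.9, -0.1, -0.1]
force: [-0.8, -0.4, 2.1]
grip_width: 0.0006
```

```bash
python3 -m pendant '[0,0,-0.06,0,0,0,0, 0,0,-0.06,0,0,0,0, 0,0,-0.06,0,0,0,0, 0,0,0,0,0,0,0]'; python3 -m pendant '[0,0,-0.04,0,0,0,0, 0,0,0,0,0,0,0]';python3 -m pendant '[0,0,-0.04,0,0,0,0, 0,0,0,0,0,0,0]'
```

```text
time_s: 3.08
tool_pos: [0.5391, 0.3968, 0.0164]
tool_rot: [-90.0, -0.0, -0.1]
force: [-1.1, -0.7, 9.3]
grip_width: 0.0005
time_s: 3.32
tool_pos: [0.5391, 0.3969, 0.0164]
tool_rot: [-90.0, -0.1, -0.1]
force: [-3.9, -3.5, 15.8]
grip_width: 0.0009
time_s: 3.58
tool_pos: [0.5391, 0.3969, 0.0163]
tool_rot: [-89.9, -0.0, -0.1]
force: [-6.9, -4.1, 24.0]
grip_width: 0.0005
```

The plate is on its stop: z holds at 16.3 mm (16 expected) while the force rises to 24 N. Lifting and looking.

```bash
python3 -m pendant '[0,0,0.4,0,0,0,0, 0,0,1,0,0,0,0, 0,0,1,0,0,0,0, 0.1,-0.9,0,0,0,0,65, 0.1,-0.9,0,0,0,0,65, 0.1,-0.9,0,0,0,0,65, 0.1,-0.9,0,0,0,0,65, 0.1,-0.9,0,0,0,0,65, 0.1,-0.9,0,0,0,0,65,0,0,0,0,0,0,65]'; python3 - <<'E'
from h import *
import cv2
s=env.read_camera("scene");t=env.read_camera("top")
cv2.imwrite("pics/scene1.png",s["image"][:,:,::-1]);cv2.imwrite("pics/top1.png",t["image"][:,:,::-1])
k=lambda i,x,y,w,h:cv2.resize(i[y:y+h,x:x+w,::-1],(390,390),interpolation=cv2.INTER_CUBIC)
cv2.imwrite("pics/c1.png",np.hstack([k(t["image"],160,260,60,60),k(s["image"],110,210,90,90)]))
E
```

```text
time_s: 4.82
tool_pos: [0.5629, 0.1758, 0.1074]
tool_rot: [-90.1, 0.1, -0.4]
force: [-0.8, -0.6, -0.1]
grip_width: 0.061
```

View pics/c1.png

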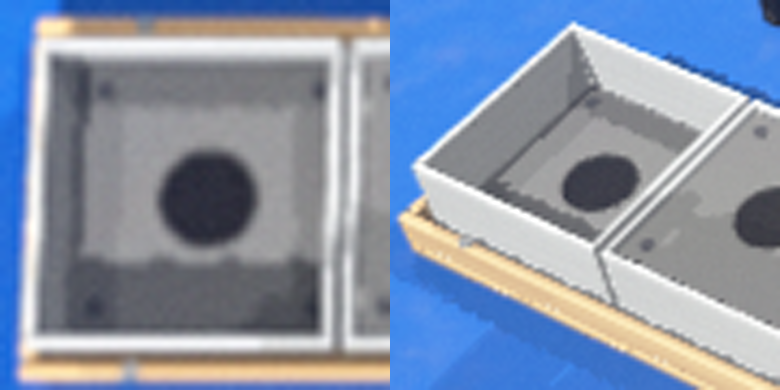

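View pics/scene1.png

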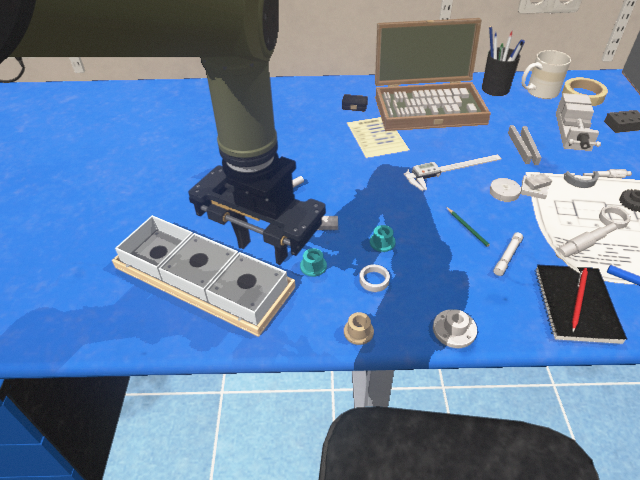

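The plate now sits clearly deeper: its disc is at crop (208,197) top and (600,182) scene. The brass bush is untouched at scene (359,327).

```bash
python3 - <<'E'
from h import *
s=env.read_camera("scene");t=env.read_camera("top")
print(env.get_obs()["tool_pos"],env.get_obs()["tool_rot"])
print(tri([t,s],[(160+208.5/6.5-.5,260+197.5/6.5-.5),(110+210.5*90/390-.5,210+182.5*90/390-.5)]))
E
```

```text
[0.56202847 0.18206055 0.10772513] [-8.99681866e+01  4.70760339e-02  3.65855823e-02]
(array([0.5393742 , 0.39721607, 0.01741515]), [np.float64(0.00030237774122522827), np.float64(0.00030237774122526145)])
```

```bash
python3 -m pendant '[0.02,-0.9,0,0,0,0,60, 0.02,-0.9,0,0,0,0,60, 0.03,-0.9,0,0,0,0,60, 0.02,-0.9,-0.2,0,0,0,60, 0.02,-0.78,-0.4,0,0,0,60, 0,0,-0.6,0,0,0,60, 0,0,0,0,0,0,60, 0,0,0,0,0,0,60]'; python3 - <<'E'
from h import *
import cv2
s=env.read_camera("scene");t=env.read_camera("top")
o=env.get_obs();print(o["tool_pos"],o["tool_rot"])
k=lambda i,x,y,w,h:cv2.resize(i[y:y+h,x:x+w,::-1],(390,390),interpolation=cv2.INTER_CUBIC)
cv2.imwrite("pics/c2.png",np.hstack([k(t["image"],330,230,100,100),k(s["image"],300,250,120,120)]))
E
```

```text
time_s: 6.02
tool_pos: [0.5675, 0.0068, 0.0608]
tool_rot: [-90.0, -0.0, 0.1]
force: [-0.9, 0.2, 0.0]
grip_width: 0.0599
[0.56792023 0.00650047 0.06127978] [-8.99717214e+01 -1.05103632e-01  2.63827106e-02]
```

View pics/c2.png

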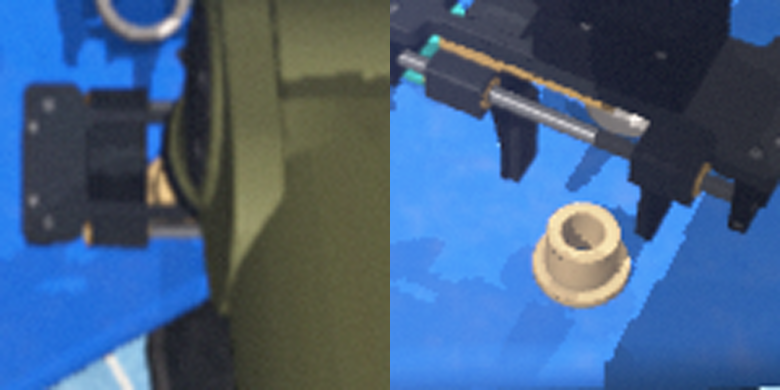

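The fingers straddle the brass bush on both sides (scene crop, bush at (580,255)). Descending and gripping.

```bash
python3 -m pendant '[-0.03,0,-0.5,0,0,0,60, 0,0,-0.5,0,0,0,60, 0,0,-0.26,0,0,0,60, 0,0,0,0,0,0,60, 0,0,0,0,0,0,30, 0,0,0,0,0,0,30, 0,0,0,0,0,0,30, 0,0,0,0,0,0,30]' 30
```

```text
time_s: 7.12
tool_pos: [0.5662, 0.0056, 0.0103]
tool_rot: [-90.0, -0.0, -0.1]
force: [-1.6, 0.5, 2.5]
grip_width: 0.0347
```

```bash
python3 -m pendant '[0,0,0.3,0,0,0,30, 0,0,0.9,0,0,0,30, 0,0,0.9,0,0,0,30, 0,0.5,0.3,0,0,0,30, 0,0,0,0,0,0,30]'; python3 - <<'E'
from h import *
import cv2
s=env.read_camera("scene");t=env.read_camera("top")
k=lambda i,x,y,w,h:cv2.resize(i[y:y+h,x:x+w,::-1],(390,390),interpolation=cv2.INTER_CUBIC)
cv2.imwrite("pics/c3.png",np.hstack([k(t["image"],330,230,100,100),k(s["image"],280,190,150,150)]))
E
```

```text
time_s: 7.75
tool_pos: [0.5667, 0.0272, 0.1074]
tool_rot: [-89.9, -0.2, 0.1]
force: [-0.2, -0.1, -1.1]
grip_width: 0.0347
```

View pics/c3.png

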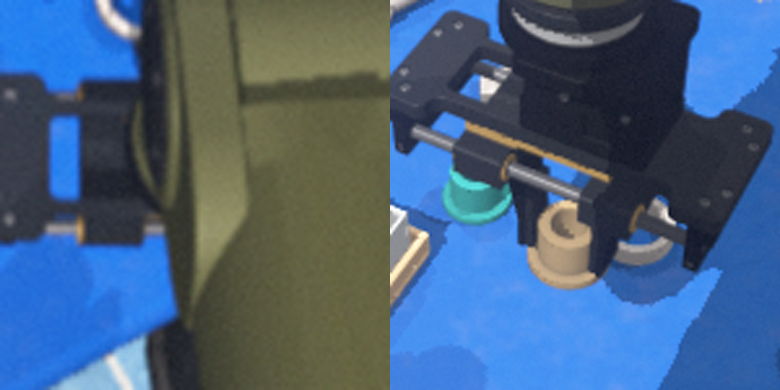

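The bush is held upright (scene crop (568,245)). Carrying it to the cell.

```bash
python3 -m pendant '[-0.07,0.5,0,0,0,0,30, -0.07,0.9,0,0,0,0,30, -0.07,0.98,0,0,0,0,30, -0.07,1,0,0,0,0,30, -0.07,1,0,0,0,0,30, -0.07,1,0,0,0,0,30, -0.07,1,0,0,0,0,30, -0.07,1,0,0,0,0,30, -0.07,1,0,0,0,0,30, -0.05,0.6,0,0,0,0,30]'; python3 -m pendant '[0,0.3,0,0,0,0,30, 0,0,0,0,0,0,30, 0,0,-0.5,0,0,0,30, 0,0,0,0,0,0,30, 0,0,0,0,0,0,30]'; python3 - <<'E'
from h import *
import cv2
s=env.read_camera("scene");t=env.read_camera("top")
print(env.get_obs()["tool_pos"],env.get_obs()["tool_rot"])
k=lambda i,x,y,w,h:cv2.resize(i[y:y+h,x:x+w,::-1],(390,390),interpolation=cv2.INTER_CUBIC)
cv2.imwrite("pics/c4.png",np.hstack([k(t["image"],150,230,100,100),k(s["image"],90,160,140,140)]))
E
```

```text
time_s: 9.1
tool_pos: [0.5377, 0.3855, 0.1042]
tool_rot: [-90.1, 0.1, -0.0]
force: [-0.3, -0.9, -1.4]
grip_width: 0.0349
time_s: 9.72
tool_pos: [0.5387, 0.3955, 0.0853]
tool_rot: [-90.0, 0.0, -0.1]
force: [-0.1, -0.4, -0.7]
grip_width: 0.0346
[0.53901811 0.39632038 0.08617741] [-8.99776776e+01 -3.39056660e-02 -1.07692136e-01]
```

View pics/c4.png

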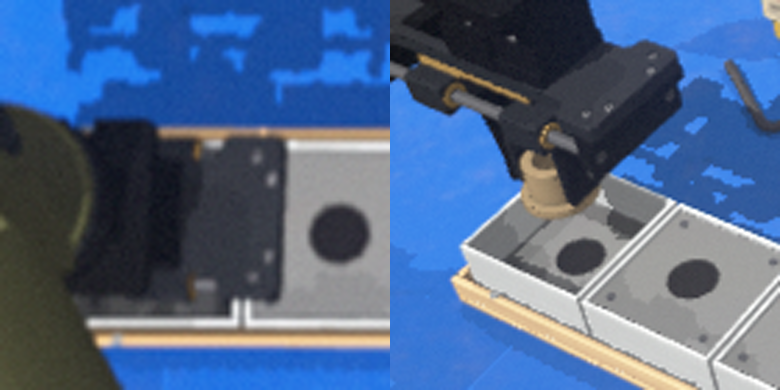

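```bash
python3 -m pendant '[0,0,-0.4,0,0,0,30, 0,0,-0.5,0,0,0,30, 0,0,-0.3,0,0,0,30, 0,0,-0.15,0,0,0,30, 0,0,-0.05,0,0,0,30, 0,0,-0.04,0,0,0,30, 0,0,0,0,0,0,30]';python3 -m pendant '[0,0,-0.04,0,0,0,30, 0,0,0,0,0,0,30]'
```

```text
time_s: 10.7
tool_pos: [0.5389, 0.3967, 0.0286]
tool_rot: [-90.0, -0.0, -0.1]
force: [-0.7, 0.5, -1.0]
grip_width: 0.0347
time_s: 10.95
tool_pos: [0.5386, 0.3965, 0.0266]
tool_rot: [-90.0, -0.0, -0.1]
force: [-0.5, -0.1, -1.6]
grip_width: 0.0347
```

```bash
python3 -m pendant '[0,0,-0.03,0,0,0,30, 0,0,0,0,0,0,30]';python3 -m pendant '[0,0,-0.02,0,0,0,30, 0,0,0,0,0,0,30]'
```

```text
time_s: 11.2
tool_pos: [0.5387, 0.3967, 0.0263]
tool_rot: [-90.0, -0.0, -0.1]
force: [-1.3, -1.3, 5.3]
grip_width: 0.0348
time_s: 11.45
tool_pos: [0.5388, 0.3966, 0.0262]
tool_rot: [-90.0, -0.0, -0.1]
force: [-3.3, -1.7, 8.7]
grip_width: 0.0348
```

The bush is seated: z stopped at 26.2 mm with 9 N. Opening only to 48 mm, because the cell walls limit it, and then lifting.

```bash
python3 -m pendant '[0,0,0.03,0,0,0,30, 0,0,0,0,0,0,48, 0,0,0,0,0,0,48, 0,0,0,0,0,0,48]' ; python3 -m pendant '[0,0,0.2,0,0,0,48, 0,0,0.4,0,0,0,48, 0,0,0.8,0,0,0,48, 0,0,1,0,0,0,48, 0,-0.6,0.6,0,0,0,48, 0,-1,0,0,0,0,48, 0,-1,0,0,0,0,48, 0,-1,0,0,0,0,48, 0,-1,0,0,0,0,48, 0,0,0,0,0,0,48]'; python3 - <<'E'
from h import *
import cv2
s=env.read_camera("scene");t=env.read_camera("top")
k=lambda i,x,y,w,h:cv2.resize(i[y:y+h,x:x+w,::-1],(390,390),interpolation=cv2.INTER_CUBIC)
cv2.imwrite("pics/c5.png",np.hstack([k(t["image"],160,260,60,60),k(s["image"],110,210,90,90)]))
E
```

```text
time_s: 11.95
tool_pos: [0.5386, 0.3965, 0.0254]
tool_rot: [-90.0, 0.0, -0.1]
force: [0.5, -0.0, -0.2]
grip_width: 0.0471
time_s: 13.2
tool_pos: [0.54, 0.2082, 0.1475]
tool_rot: [-90.0, -0.1, -0.4]
force: [0.2, 0.9, 0.4]
grip_width: 0.0479
```

View pics/c5.png

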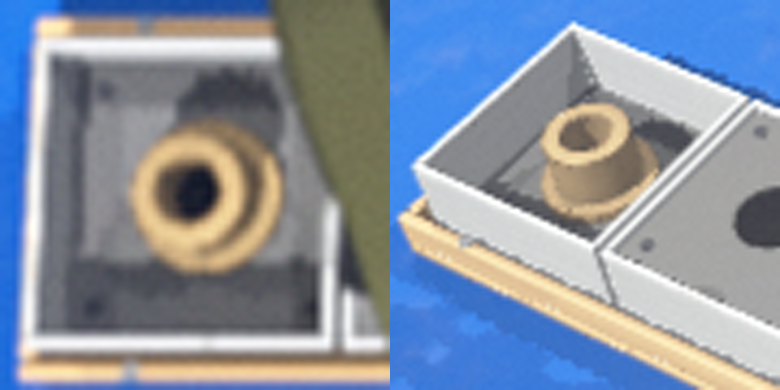

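```bash
python3 - <<'E'
from h import *
s=env.read_camera("scene");t=env.read_camera("top")
o=env.get_obs();print(o["time_s"],o["force"],abs(o["joint_velocities"]).max())
print(tri([t,s],[(160+190.5/6.5-.5,260+191/6.5-.5),(110+197.5*90/390-.5,210+134*90/390-.5)]))
print("flange ctr",atz(t,(160+207/6.5-.5,260+198/6.5-.5),.020))
E
```

```text
13.4 [0.11611285 0.29784534 0.33074815] 0.563411850296906
(array([0.53982557, 0.39570488, 0.04693086]), [np.float64(0.00015169879455689697), np.float64(0.0001516987945568194)])
flange ctr [0.53928572 0.3968544  0.02      ]
```

The bush top is at z 46.9 mm (46 expected), about 1–2 mm from the cell centre and upright. The gripper is clear, so I'm handing in.

```bash
python3 -c "
from cell import env
print(env.sign_off())"
```

```text
the job is handed in; nothing more can be done
None
```

I pressed the empty (left-most) cell's plate to its stop with closed fingers, then moved the brass bush into that cell, released it and handed the job in at about 13.4 s of the 64 s allowed.

- **Plate:** the fingertips stopped at z = 16.3 mm while the force rose to 24 N. Afterwards the two cameras put the plate's disc at z ≈ 17.4 mm, against 16 mm at the stop. The bush was still about 0.39 m away.
- **Bush:** it stands on its flange, upright, with its top at z ≈ 46.9 mm (46 mm expected). It is within about 2 mm of the cell's centre.
- **Gripper:** it was clear of the cell and crate, with the force reading near zero.

None of the checks failed. The gripper read 34.7 mm across the 36 mm hub, and the hold was firm. The sign-off reports no verdict.

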